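# Set a plank out to the trimming gauge and hold it

## Task

Get the trimming station ready: press the three round push buttons on its grey control box one at a time, from the largest to the smallest (dust extraction, lamp, guide light). Then slide the pale plank, without lifting it off the sawing block, straight out over the block's edge until its end is level with the upright blade of the steel gauge. At that point it would tip over the edge by itself, so finish while still holding it flat on the block, and leave the glue bottle, the log and the hammer alone.

Things in the scene. Friction and masses are not known exactly. Their poses are not given: they have to be found in the camera images.
- block: fixed sawing block, dark wooden top on a slightly smaller body, 300 x 130 mm, 70 mm high. Origin: centre of its underside, on the bench. Its own +x runs along its length, the way the plank has to go out (roughly to the robot's left); z up
- block_edge (a point): middle of the top edge of the block's outer end (150 mm from the block's centre along its +x, 70 mm up), over which the plank goes out
- plank: loose plain pale wooden plank, 340 mm long (its x), 45 mm wide (its y), 25 mm thick, 0.14 to 0.28 kg, lying flat on the block's top, along it within about 5 degrees, with 40 to 90 mm of it already over the outer edge. Origin: centre of its underside; its +x points to its outer end. It balances at the middle of its length, so it tips when more than 170 mm hangs over
- plank_end (a point): middle of the plank's outer end face (170 mm from its centre along its +x, 12.5 mm above its underside): this has to come level with the gauge's blade
- plank_tail (a point): middle of the plank's other end face (170 mm from its centre along its -x, 12.5 mm above its underside), over the block at the start and at the end
- gauge: fixed steel bench gauge beside the plank's way, on the far side from the robot: dark foot 70 x 50 x 14 mm, round post, and an upright bright blade 3 mm thick, square to the plank's way, from 80 to 120 mm above the bench. It stands 190 to 240 mm out from the block's outer edge and has the block's orientation. Origin: on the bench, in the plane of the middle of the blade; the plank's end is level with the blade when it lies at x = 0 of this frame
- gauge_mark (a point): free upright edge of the gauge's blade, nearest the plank, at mid-height, 100 mm above the bench. It is about 70 mm to the side of the plank's centre line, so the plank passes it without touching
- panel: fixed grey control box, 200 x 75 mm, 35 mm high, to the robot's right. Origin: centre of its underside; the three buttons stand in a row along its x, 60 mm apart, in any order
- large_top (a point): top centre of the largest button: round, 38 mm across, white, in a black housing. Pushed down
- medium_top (a point): top centre of the middle-sized button: round, 26 mm across, white, in a black housing. Pushed down
- small_top (a point): top centre of the smallest button: round, 16 mm across, white, in a black housing. Pushed down
- large (a joint): travel of the largest button: 0 up, 0.006 m fully down (spring, about 4 N at the bottom); it comes back up by itself; it counts as pressed beyond 0.004 m
- medium (a joint): travel of the middle-sized button, as for the largest
- small (a joint): travel of the smallest button, as for the largest
- glue: bystander: upright white bottle, 56 mm across, 120 mm tall, beyond the block. Origin: centre of its underside
- log: bystander: short round log, 64 mm across, 140 mm long, lying on the bench beyond the block. Origin: under its middle, on the bench
- mallet: bystander: hammer lying on the bench, near the robot on its left. Origin: under it, on the bench
There are look-alikes about, which are no part of the job. Several things have the shape of the gauge; the one meant has the colours described above.

How it is judged:
By the outcome, as a careful person would: the job done as asked, in the order asked, and still so for the second after the job is handed in, while the arm keeps its last pose, push and grip.
It also fails if it takes over 48 s, if anything falls off the work surface, if the arm or the gripper's body presses on something with over 40 N, if the wrist force passes 120 N, or if a joint passes its speed limit or range.

## Robot

A 7-joint arm with a two-finger parallel gripper is mounted at the origin on the work surface. World frame = base frame: x ahead of the robot, y to its left, z up, the work surface at z = 0. Lengths are in m, angles in rad, forces in N, time in s.
With the tool pointing down it reaches from about 0.35 to 0.9 m from the base axis. Payload 19.9 kg.
Tool frame: the origin (TCP) lies between the finger pads; the fingertips stand 19 mm ahead of it and the grasp point (between the pads) is the TCP; z points along the fingers, y is the direction in which the jaws open and shut (so a half turn about z gives the same grasp; the last joint's range is limited). The gripper opens to 94 mm and grips with 3 to 60 N. Pads are 16 mm wide; open, the fingers measure 119 mm over their backs; the gripper's body (75 mm by 177 mm) begins 78 mm behind the grasp point.
Start: joints at [-1.274, 0.417, -0.01, 1.614, 0.005, 1.111, -0.053], TCP at [0.207, 0.59, 0.224] pointing down, gripper open.
Joint ranges: [-2.81, 2.81], [-0.39, 2.02], [-1.27, 1.25], [0.06, 2.57], [-1.19, 4.33], [0.19, 2], [-2.82, 2.82]. Speed limits (rad/s): [1.89, 1.89, 2.39, 2.39, 3.01, 3.01, 3.01].

## Interface

Orientations are given as a 3x3 rotation matrix whose columns are the frame's x, y, z axes.
In Python, from rig import robot gives the robot as it stands. Calls block until the motion is done:
- robot.move_ptp(position, orientation): joint-space move of the TCP to a pose.
- robot.move_linear(position, velocity=0.15, frame=None, threshold=None): straight line of the TCP; frame=None keeps the orientation; velocity is the mean speed in m/s. With threshold (N) it stops when the force on the tool has changed by that much, and returns True; else False.
- robot.goto_joints(angles): joint-space move.
- robot.gripper_to(opening): finger opening in m; the grip force is fixed at half the most; returns when the fingers have stopped.
- robot.pause(seconds).
- robot.ik(position, orientation): joint angles nearest the present ones, or None.
- robot.get_state(): the state.
- robot.grab_frame(name): name is "scene" or "top" or "wrist"; returns the picture (400x640x3 uint8, red, green, blue); there is no depth.
- robot.camera_info(name): a dict with "fx", "fy", "cx", "cy" (pixels), "rvec" (rotation vector, rad) and "tvec" (3), from world to camera coordinates, as OpenCV has them. Camera axes: x right, y down, z forward; pixel columns grow to the right and rows downward; lengths in m; the calibration is good to about 2 mm. A picture is of the moment at which its call begins: read the wrist's pose just before it. camera_info takes no time and is no camera call; for the wrist camera it gives the pose at the moment of the call.
A pose or a line that the arm cannot do raises robot.PlanningError and nothing moves.
- robot.sign_off(): hands the job in, once; it reports no verdict.
The state is a dict: "time": time; "qpos": joint angles; "joint_vel": joint speeds; "effort": joint torques, N m; "ee_pos": TCP position; "tool_rot": TCP orientation; "force": force on the tool from outside, world axes, zero at the start; "moment": the same for the moment, N m; "opening": finger opening in m.
Only numpy, scipy, OpenCV 4.12 (cv2) and the standard library are available. Lean on these libraries where they do the work, as an engineer would, in place of code of your own. Each camera call takes 0.05 s, during which the arm holds its last target.

## Working session

There is one attempt and no reset: what is moved stays moved. The work goes in short steps, each a Python script; the robot and the scene stay as the last script left them, time stands still between calls to the robot, and variables do not carry over. Pictures are saved under pics/ and viewed, and the job is handed in when it is done.

```bash
ls; mkdir -p pics
python3 - <<'E'
from rig import robot
import cv2
for n in("scene","top","wrist"):
    i=robot.camera_info(n); print(n,i)
    cv2.imwrite(f"pics/{n}0.png",robot.grab_frame(n)[:,:,::-1])
s=robot.get_state();print(s["time"],s["ee_pos"],s["tool_rot"],s["opening"])
E
```

```text
pics
scene {'fx': 423.1164185697564, 'fy': 423.1164185697564, 'cx': 322.142334890788, 'cy': 200.8819291428596, 'rvec': array([ 2.20784351,  1.21421253, -0.45212992]), 'tvec': array([-0.31516454, -0.27063093,  1.37683614])}
top {'fx': 424.5689658898728, 'fy': 424.5689658898728, 'cx': 312.99452050973247, 'cy': 210.31582095280405, 'rvec': array([ 2.15151547, -2.10493592,  0.21042863]), 'tvec': array([0.03970007, 0.55570223, 1.22492176])}
wrist {'fx': 290.40816655811346, 'fy': 290.40816655811346, 'cx': 316.9549891427863, 'cy': 195.76982944917577, 'rvec': array([-2.38519193, -1.69104374, -0.21802653]), 'tvec': array([-0.624502  , -0.02744348,  0.3919985 ])}
0.15 [0.20704186 0.58944396 0.22398322] [[-9.43497556e-01  3.31379402e-01 -2.31595008e-04]
 [ 3.31379476e-01  9.43497156e-01 -8.72135567e-04]
 [-7.04985319e-05 -8.99603608e-04 -9.99999593e-01]] 0.09380058046407844
```

View pics/scene0.png

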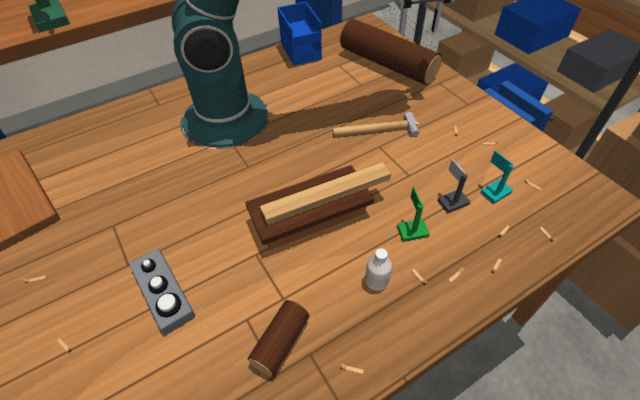

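View pics/top0.png

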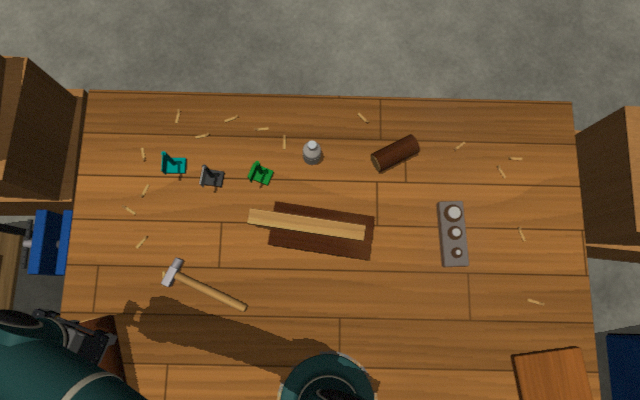

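View pics/wrist0.png

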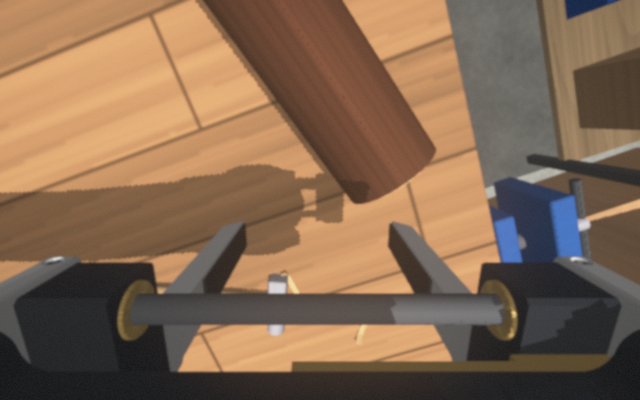

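The scene and top views show three gauge-shaped things: green (top 260,173; scene 414,215), dark/steel (top 212,177; scene 456,185) and teal (top 173,163; scene 499,177). The grey one fits "dark foot, bright steel blade". In the top view the plank runs from (365,232) to (250,216), and the buttons are at (453,213), (455,233) and (457,253). I'll confirm with crops.

```bash
cat > h.py <<'E'
import numpy as np, cv2
def cam(info):
    R,_=cv2.Rodrigues(info["rvec"]); K=np.array([[info["fx"],0,info["cx"]],[0,info["fy"],info["cy"]],[0,0,1]])
    return K,R,np.array(info["tvec"]).ravel()
def ray(info,uv):
    K,R,t=cam(info); uv=np.atleast_2d(uv).astype(float)
    d=np.c_[uv,np.ones(len(uv))]@np.linalg.inv(K).T@R
    return -R.T@t,d
def onz(info,uv,z):
    c,d=ray(info,uv); return c+d*((z-c[2])/d[:,2])[:,None]
def proj(info,P):
    K,R,t=cam(info); p=(np.atleast_2d(P)@R.T+t)@K.T; return p[:,:2]/p[:,2:]
def tri(i1,u1,i2,u2):
    c1,d1=ray(i1,u1);c2,d2=ray(i2,u2);d1=d1[0];d2=d2[0]
    s=np.linalg.lstsq(np.c_[d1,-d2],c2-c1,rcond=None)[0]
    a=c1+s[0]*d1;b=c2+s[1]*d2; return (a+b)/2,np.linalg.norm(a-b)
E
python3 - <<'E'
import cv2,numpy as np
s=cv2.imread("pics/scene0.png");t=cv2.imread("pics/top0.png")
a=cv2.resize(s[130:250,380:530],(600,480),interpolation=cv2.INTER_CUBIC)
cv2.imwrite("pics/c1.png",a)
b=cv2.resize(t[140:270,155:385],(800,452),interpolation=cv2.INTER_CUBIC)
cv2.imwrite("pics/c2.png",b)
b=cv2.resize(s[150:250,240:400],(800,500),interpolation=cv2.INTER_CUBIC)
cv2.imwrite("pics/c3.png",b)
b=np.hstack([cv2.resize(t[190:280,425:485],(360,540),interpolation=cv2.INTER_CUBIC),cv2.resize(s[240:340,120:200],(432,540),interpolation=cv2.INTER_CUBIC)])
cv2.imwrite("pics/c4.png",b)
E
```

```text
(no output)
```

View pics/c1.png

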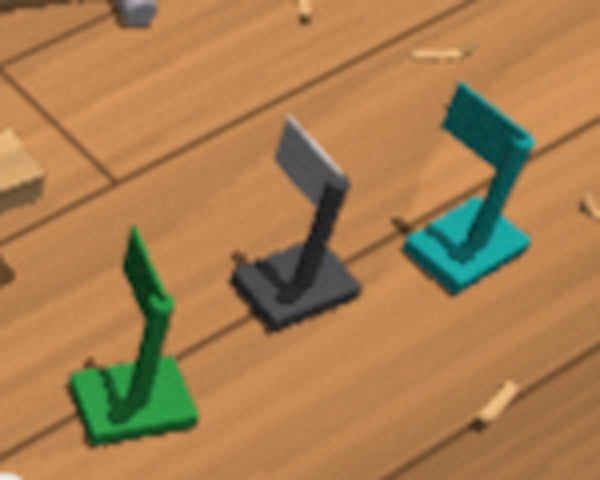

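View pics/c2.png

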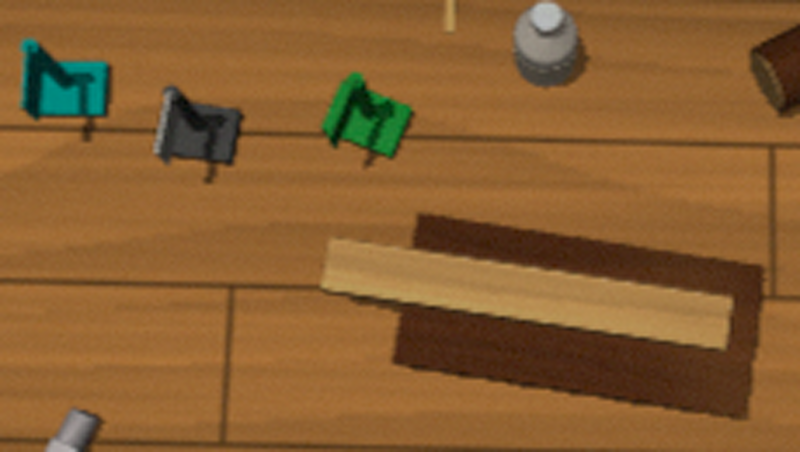

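View pics/c3.png

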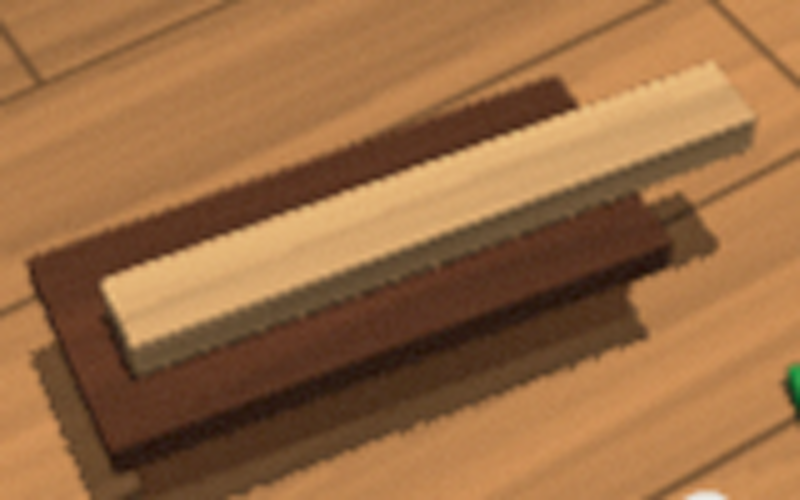

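View pics/c4.png

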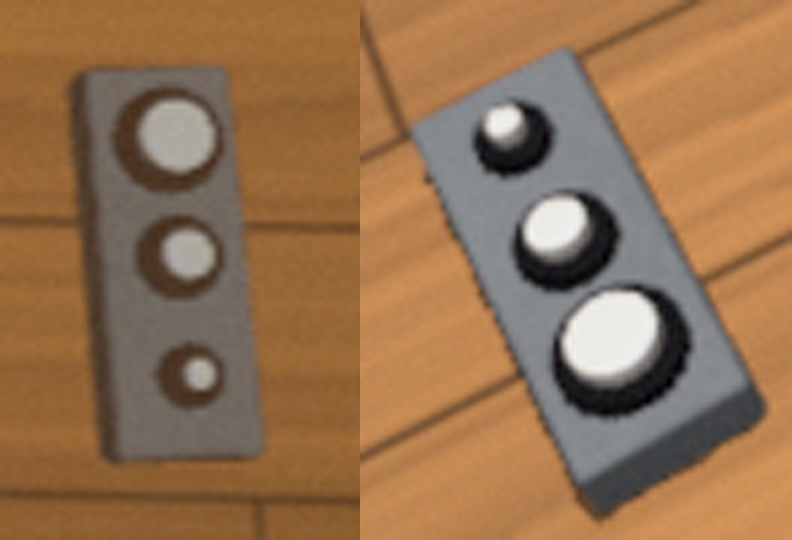

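The crops confirm that the middle, grey gauge has a dark foot, post and bright blade (scene blade about 451-466, 160-177; top about 201, 165-180). The button order from far to near is large, medium, small. Next I measure.

```bash
cat > m1.py <<'E'
from rig import robot
from h import *
I={n:robot.camera_info(n) for n in("scene","top")}
s=cv2.imread("pics/scene0.png");t=cv2.imread("pics/top0.png")
def blobs(img,x0,y0,x1,y1,f):
    m=np.zeros(img.shape[:2],np.uint8);m[y0:y1,x0:x1]=f(img[y0:y1,x0:x1].astype(int))
    n,l,st,c=cv2.connectedComponentsWithStats(m); o=[(st[i,4],c[i]) for i in range(1,n) if st[i,4]>8]
    return sorted(o,key=lambda a:-a[0]),m
bt,_=blobs(t,425,190,485,280,lambda i:i.min(2)>155)
bs,_=blobs(s,120,240,200,340,lambda i:i.min(2)>200)
for a,b in zip(bt,bs): print(a,b,tri(I["top"],a[1],I["scene"],b[1]),onz(I["top"],a[1],.05))
# plank top outline
def quad(img,x0,y0,x1,y1,f):
    _,m=blobs(img,x0,y0,x1,y1,f)
    cs,_=cv2.findContours(m,cv2.RETR_EXTERNAL,cv2.CHAIN_APPROX_NONE);c=max(cs,key=cv2.contourArea)
    return cv2.boxPoints(cv2.minAreaRect(c)),cv2.approxPolyDP(c,4,True)[:,0],c[:,0]
f=lambda i:((i[:,:,0]>75)&(i[:,:,2]>150))
for nm,img,b,ff in(("top",t,(245,203,372,245),lambda i:(i[:,:,0]>80)&(i[:,:,2]>150)),("scene",s,(258,158,395,226),lambda i:(i[:,:,0]>95)&(i[:,:,2]>185))):
    q,a,c=quad(img,*b,ff); print(nm,a.tolist(),q.tolist()); print(onz(I[nm],a,.095).round(4).tolist())
E
python3 m1.py
```

```text
(np.int32(81), array([454.2345679 , 211.83950617])) (np.int32(186), array([165.93548387, 301.38172043])) (array([ 0.5587843 , -0.37270575,  0.05705441]), np.float64(0.00037480657191143297)) [[ 0.56018774 -0.37497354  0.05      ]]
(np.int32(31), array([455.90322581, 231.67741935])) (np.int32(73), array([155.56164384, 281.01369863])) (array([ 0.4986756 , -0.37569985,  0.05685218]), np.float64(0.0011739530990107375)) [[ 0.49980061 -0.37750233  0.05      ]]
top [[248, 221], [355, 237], [318, 226], [250, 217]] [[247.77261352539062, 222.51589965820312], [248.80685424804688, 215.62103271484375], [355.7995300292969, 231.669921875], [354.7652893066406, 238.56478881835938]]
[[0.5108, 0.239, 0.095], [0.4713, -0.07, 0.095], [0.5008, 0.0368, 0.095], [0.5227, 0.2338, 0.095]]
scene [[390, 172], [381, 162], [261, 208], [267, 218]] [[260.0948181152344, 205.4915313720703], [385.7278137207031, 160.16004943847656], [390.5693664550781, 173.5780487060547], [264.9363708496094, 218.90953063964844]]
[[0.5457, 0.2379, 0.095], [0.5047, 0.2401, 0.095], [0.4706, -0.0938, 0.095], [0.5052, -0.0955, 0.095]]
```

Large and medium buttons triangulated (top z about 0.057, residual about 1 mm). The small blob fell under my area filter, so I redo it before moving. The top-view plank mask was partial; I'll measure the plank with the wrist camera later.

```bash
cat >> h.py <<'E'
def down(phi):
    c,s=np.cos(phi),np.sin(phi); return np.array([[c,s,0],[s,-c,0],[0,0,-1.]])
E
python3 - <<'E'
from h import *
from rig import robot
I={n:robot.camera_info(n) for n in("scene","top")}
s=cv2.imread("pics/scene0.png");t=cv2.imread("pics/top0.png")
a=t[246:260,450:466].min(2); print((np.argwhere(a>140).mean(0)+[246,450])[::-1],(a>140).sum())
b=s[255:275,138:158].min(2); print((np.argwhere(b>190).mean(0)+[255,138])[::-1],(b>190).sum())
u=(np.argwhere(a>140).mean(0)+[246,450])[::-1]; v=(np.argwhere(b>190).mean(0)+[255,138])[::-1]
print(tri(I["top"],u,I["scene"],v), onz(I["top"],u,.057),onz(I["scene"],v,.057))
R=down(np.radians(56))
for p in ([.559,-.373,.12],[.4387,-.3787,.12],[.5,.0,.35],[.5,.1,.3]): print(p,robot.ik(p,R if p[1]<-.1 else down(np.pi/2)))
E
```

```text
[457.90909091 251.63636364] 11
[146. 262.] 23
(array([ 0.4392749 , -0.37882401,  0.05752229]), np.float64(0.0009833358083003378)) [[ 0.439438  -0.3785048  0.057    ]] [[ 0.43863023 -0.37934878  0.057     ]]
[0.559, -0.373, 0.12] [ 0.0280586   0.74116817  0.78264126  1.59185289 -0.57951045  1.05394719
  0.38036995]
[0.4387, -0.3787, 0.12] [-0.10170788  0.73334227  1.08169821  1.84458685 -0.75317739  1.04297934
  0.69519742]
[0.5, 0.0, 0.35] [-0.69886653  0.09821617  0.6935161   1.76456724 -0.06506499  1.30194052
  0.00958163]
[0.5, 0.1, 0.3] [-0.7605685   0.15373645  0.5649857   1.81590094 -0.08818697  1.19687924
 -0.16865004]
```

The small button is at (0.439, -0.379, 0.057). All three lie in line with 60 mm spacing. Now I press the large one, watching the force.

```bash
cat > press.py <<'E'
from h import *
from rig import robot
def press(xy,ztop=.057):
    R=down(np.radians(56)); 
    robot.move_ptp([xy[0],xy[1],ztop+.019+.02],R)
    f0=robot.get_state()["force"]
    hit=robot.move_linear([xy[0],xy[1],ztop+.019-.012],velocity=.03,threshold=10)
    s=robot.get_state(); print("hit",hit,"tipz",s["ee_pos"][2]-.019,"dF",(s["force"]-f0).round(2),"xy",s["ee_pos"][:2],"t",s["time"])
    robot.pause(.1); s=robot.get_state(); print(" after",s["ee_pos"][2]-.019,(s["force"]-f0).round(2))
    robot.move_linear([xy[0],xy[1],ztop+.019+.025],velocity=.1)
E
python3 - <<'E'
from press import *
robot.gripper_to(0)
robot.move_ptp([.5588,-.3727,.15],down(np.radians(56)))
print(robot.get_state()["time"])
press([.5588,-.3727])
print(robot.get_state()["time"])
E
```

```text
5.1417
hit True tipz 0.05116489555561203 dF [-1.95  3.05 12.63] xy [ 0.55884348 -0.37273509] t 6.3
 after 0.05114546696392712 [-3.16  3.09 12.64]
6.8667
```

The large button bottomed at 0.0512, i.e. 6 mm of travel with a firm stop at 12.6 N. Next medium, then small.

Run:
```python
from press import *
press([.4987,-.3757])
press([.4391,-.3788])
print(robot.get_state()["time"])
```

```text
hit True tipz 0.0510889814691403 dF [-5.29  4.41 15.07] xy [ 0.49879996 -0.37571801] t 8.0417
 after 0.05108505505368034 [-3.99  4.27 14.64]
hit True tipz 0.051010349111672154 dF [-3.57  4.7  16.03] xy [ 0.43921633 -0.37883068] t 9.7833
 after 0.05105775292879659 [-3.99  4.66 14.94]
10.35
```

All three stopped at the same 6 mm depth. Now I open the gripper and look at plank, block and gauge with the wrist camera.

Run:
```python
from h import *
from rig import robot
import json
robot.move_ptp([.45,.0,.33],down(np.pi/2))
robot.gripper_to(.08)
robot.move_ptp([.45,.12,.33],down(np.pi/2)) if False else None
def snap(n):
    i=robot.camera_info("wrist"); im=robot.grab_frame("wrist")
    cv2.imwrite(f"pics/{n}.png",im[:,:,::-1]); json.dump({k:np.array(v).tolist() for k,v in i.items()},open(f"pics/{n}.json","w"))
snap("w1")
for n in("scene","top"): cv2.imwrite(f"pics/{n}1.png",robot.grab_frame(n)[:,:,::-1])
i=robot.camera_info("wrist"); K,R,t=cam(i); print(-R.T@t,R.T, robot.get_state()["time"],robot.get_state()["ee_pos"])
```

```text
[0.45001074 0.07315827 0.49197845] [[ 9.99999429e-01  1.25270035e-04  1.06156352e-03]
 [ 3.89658841e-04 -9.67494529e-01 -2.52891646e-01]
 [ 9.95377150e-04  2.52891915e-01 -9.67494025e-01]] 13.4 [ 4.50000715e-01 -1.20015946e-05  3.30000738e-01]
```

View pics/w1.png

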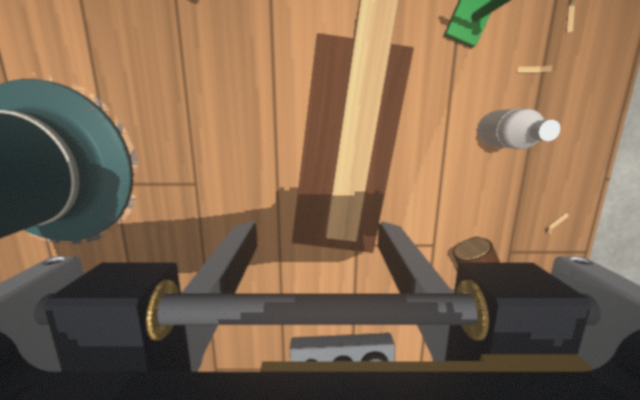

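The wrist view (block corners about (318,35), (412,47), (373,250), (293,242); plank tail about (345,240)) is good, but the plank end and gauge are cut off above. I take a second view further left.

Run:
```python
from h import *
from rig import robot
import json
robot.move_ptp([.5,.16,.33],down(np.pi/2))
i=robot.camera_info("wrist"); im=robot.grab_frame("wrist")
cv2.imwrite(f"pics/w2.png",im[:,:,::-1]); json.dump({k:np.array(v).tolist() for k,v in i.items()},open(f"pics/w2.json","w"))
print(robot.get_state()["time"])
for n,(y0,y1,x0,x1) in {"w1":(20,260,280,420),"w2":(0,400,200,500)}.items():
    a=cv2.imread(f"pics/{n}.png")[y0:y1,x0:x1]; k=600/(y1-y0); cv2.imwrite(f"pics/{n}c.png",cv2.resize(a,None,fx=k,fy=k,interpolation=cv2.INTER_CUBIC))
```

```text
14.1583
```

View pics/w2.png

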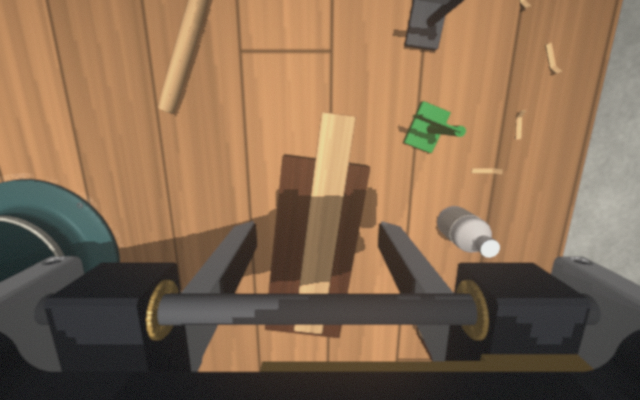

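View pics/w1c.png

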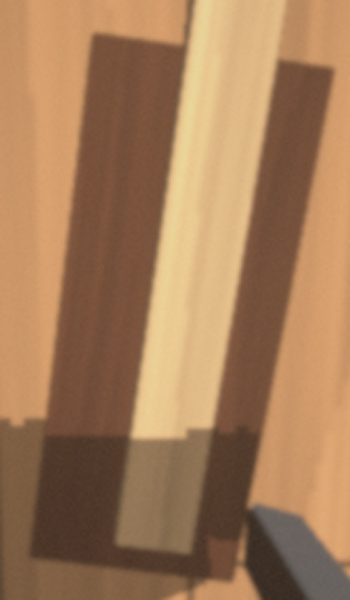

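This shows plank and block fully, but the grey gauge's blade leaves the top edge, at about (440,5). One more view, further left.

Run:
```python
from h import *
from rig import robot
import json
robot.move_ptp([.5,.3,.33],down(np.pi/2))
i=robot.camera_info("wrist"); im=robot.grab_frame("wrist")
cv2.imwrite(f"pics/w3.png",im[:,:,::-1]); json.dump({k:np.array(v).tolist() for k,v in i.items()},open(f"pics/w3.json","w"))
print(robot.get_state()["time"])
cv2.imwrite(f"pics/w3c.png",cv2.resize(im[:240,260:560,::-1],(750,600),interpolation=cv2.INTER_CUBIC))
```

```text
14.825
```

View pics/w3c.png

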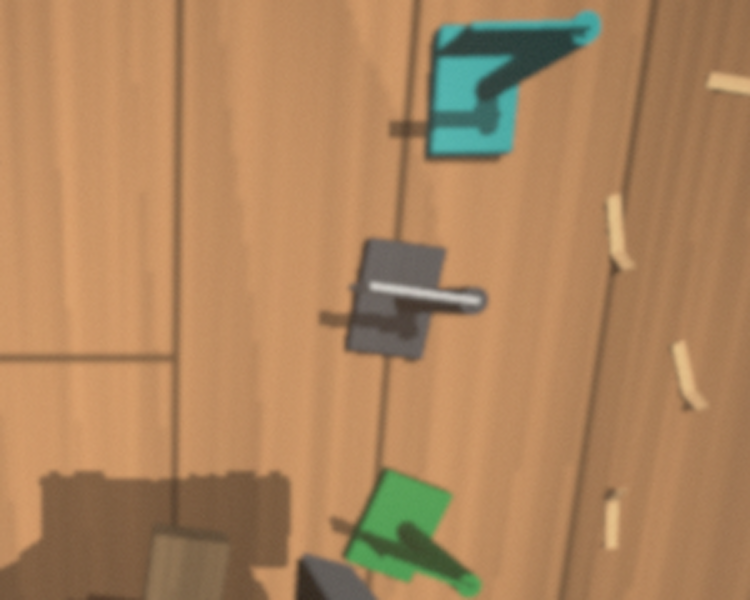

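In w3 the grey gauge's bright blade is edge-on, from about (408,115) to (448,120). The plank's end in w3 is at about (321,211)-(351,217). Now I compute the geometry.

```bash
cat > m2.py <<'E'
from h import *
import json
L=lambda n:(cv2.imread(f"pics/{n}.png"),json.load(open(f"pics/{n}.json")))
def sub(n,pts):
    im,i=L(n); g=cv2.cvtColor(im,cv2.COLOR_BGR2GRAY); p=np.array(pts,np.float32).reshape(-1,1,2).copy()
    cv2.cornerSubPix(g,p,(3,3),(-1,-1),(cv2.TERM_CRITERIA_COUNT+cv2.TERM_CRITERIA_EPS,40,.01)); p=p[:,0]
    print(n,p.round(1).tolist(),"moved",np.abs(p-np.array(pts)).max().round(1)); return p,i
p,i=sub("w1",[(317.2,33.6),(413.2,47.2),(372.8,252),(292,242.4)]); b=onz(i,p,.07); print("block",b[:,:2].round(4).tolist(),[np.linalg.norm(b[k]-b[(k+1)%4]).round(4) for k in range(4)])
ax=(b[0]+b[1]-b[2]-b[3])[:2]; ax/=np.linalg.norm(ax); edge=(b[0]+b[1])[:2]/2; print("axis",ax,np.degrees(np.arctan2(ax[1],ax[0])),"edge",edge)
p,i=sub("w2",[(284,154.5),(369,165)]); e=onz(i,p,.07);print("edge w2",e[:,:2].round(4).tolist())
p,i=sub("w2",[(322,113),(354,117)]); e2=onz(i,p,.095);print("plank end w2",e2[:,:2].round(4).tolist())
p,i=sub("w3",[(322.4,210.4),(351.6,216)]); e3=onz(i,p,.095);print("plank end w3",e3[:,:2].round(4).tolist())
p,i=sub("w1",[(326,238),(356.8,241.2)]); tl=onz(i,p,.095);print("tail w1",tl[:,:2].round(4).tolist())
im,i=L("w3"); c=im[100:130,400:447].astype(int).min(2); 
col=np.arange(410,444); row=[]
for u in col:
    w=np.clip(im[105:130,u].astype(float).min(1)-130,0,None); row.append((w*np.arange(105,130)).sum()/w.sum())
k=np.polyfit(col,row,1); print("blade fit",k,np.abs(np.polyval(k,col)-row).max())
bl=onz(i,[(408,np.polyval(k,408)),(448,np.polyval(k,448))],.12)[:,:2];print("blade",bl)
d=bl[0]-bl[1];d/=np.linalg.norm(d);print("blade normal",np.array([-d[1],d[0]]))
for nm,E_ in(("w2",e2),("w3",e3)):
    m=E_[:,:2].mean(0); print("end",m,"overhang",(m-edge)@ax,"gauge-end",(bl.mean(0)-m)@ax,"gauge-edge",(bl.mean(0)-edge)@ax)
pa=e2[:,:2].mean(0)-tl[:,:2].mean(0); print("plank len",np.linalg.norm(pa),np.degrees(np.arctan2(pa[1],pa[0])))
E
python3 m2.py
```

```text
w1 [[317.0, 32.79999923706055], [413.29998779296875, 47.29999923706055], [372.3999938964844, 252.3000030517578], [291.70001220703125, 242.6999969482422]] moved 0.8Traceback (most recent call last):
  File "m2.py", line 8, in <module>
    p,i=sub("w1",[(317.2,33.6),(413.2,47.2),(372.8,252),(292,242.4)]); b=onz(i,p,.07); print("block",b[:,:2].round(4).tolist(),[np.linalg.norm(b[k]-b[(k+1)%4]).round(4) for k in range(4)])
                                                                         ~~~^^^^^^^^^
  File "h.py", line 10, in onz
    c,d=ray(info,uv); return c+d*((z-c[2])/d[:,2])[:,None]
        ~~~^^^^^^^^^
  File "h.py", line 6, in ray
    K,R,t=cam(info); uv=np.atleast_2d(uv).astype(float)
          ~~~^^^^^^
  File "h.py", line 3, in cam
    R,_=cv2.Rodrigues(info["rvec"]); K=np.array([[info["fx"],0,info["cx"]],[0,info["fy"],info["cy"]],[0,0,1]])
        ~~~~~~~~~~~~~^^^^^^^^^^^^^^
cv2.error: OpenCV(4.12.0) :-1: error: (-5:Bad argument) in function 'Rodrigues'
> Overload resolution failed:
>  - src is not a numpy array, neither a scalar
>  - Expected Ptr<cv::UMat> for argument 'src'
```

```bash
sed -i 's/cv2.Rodrigues(info\["rvec"\])/cv2.Rodrigues(np.array(info["rvec"],float))/' h.py; python3 m2.py
```

```text
w1 [[317.0, 32.79999923706055], [413.29998779296875, 47.29999923706055], [372.3999938964844, 252.3000030517578], [291.70001220703125, 242.6999969482422]] moved 0.8
block [[0.4504, 0.1834], [0.5781, 0.1663], [0.5383, -0.1296], [0.4109, -0.1132]] [np.float64(0.1288), np.float64(0.2985), np.float64(0.1284), np.float64(0.2993)]
axis [0.13262341 0.9911665 ] 82.37878435314516 edge [0.51422465 0.1748493 ]
w2 [[283.5, 153.6999969482422], [369.5, 166.10000610351562]] moved 1.1
edge w2 [[0.452, 0.1856], [0.5772, 0.1676]]
w2 [[322.6000061035156, 112.30000305175781], [354.20001220703125, 116.5999984741211]] moved 0.7
plank end w2 [[0.5078, 0.2425], [0.5495, 0.2371]]
w3 [[322.3999938964844, 210.39999389648438], [350.79998779296875, 217.0]] moved 1.0
plank end w3 [[0.5084, 0.2475], [0.5494, 0.2374]]
w1 [[326.0, 237.60000610351562], [355.70001220703125, 241.10000610351562]] moved 1.1
tail w1 [[0.4638, -0.0941], [0.5075, -0.0996]]
blade fit [ 0.14382391 55.08195484] 0.12387647065733631
blade [[0.61288444 0.38020829]
 [0.66304752 0.37334435]]
blade normal [-0.13556919 -0.99076788]
end [0.52862927 0.23981526] overhang 0.06630247120018977 gauge-end 0.1502518194305363 gauge-edge 0.21655429063072607
end [0.52887218 0.24245082] overhang 0.06894696525016578 gauge-end 0.1476073253805603 gauge-edge 0.21655429063072607
plank len 0.3394180958908804 82.72663861395056
```

The geometry agrees: block axis 82.4° (blade normal 82.2°), plank 82.7°, overhang about 67 mm, blade 216.5 mm out. That leaves about 149 mm to slide. I'll grip 50 mm from the tail.

Run:
```python
from h import *
from rig import robot
R=down(np.radians(82.6)); g=np.array([.4920,-.0473])
robot.move_ptp([*g,.17],R)
robot.move_linear([*g,.0945],velocity=.08,threshold=8)
f0=robot.get_state()["force"]
robot.gripper_to(.0)
s=robot.get_state();print(s["time"],s["ee_pos"],s["opening"],(s["force"]-f0).round(2))
print(robot.move_linear([*s["ee_pos"][:2],s["ee_pos"][2]-.002],velocity=.01,threshold=4))
s=robot.get_state();print(s["time"],s["ee_pos"],s["opening"],(s["force"]-f0).round(2))
cv2.imwrite("pics/scene2.png",robot.grab_frame("scene")[:,:,::-1])
```

```text
17.9833 [ 0.49204515 -0.04728038  0.09456348] 0.04445448325716989 [-0.63  1.83  1.1 ]
True
18.1917 [ 0.49199405 -0.04730751  0.09406368] 0.04474065308083404 [-1.42  0.62  6.42]
```

View pics/scene2.png

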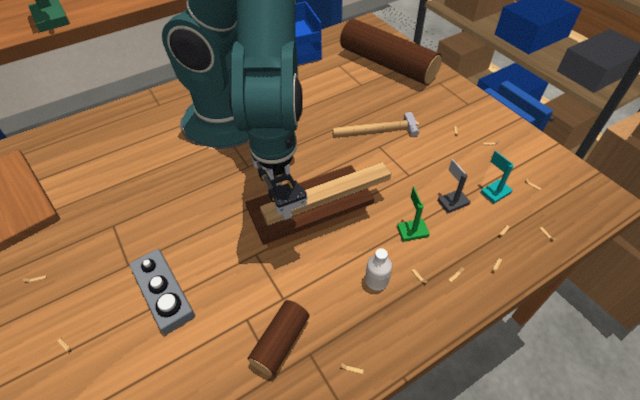

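The plank (scene (265,215)-(390,172)) is gripped (opening 44.7 mm) and pressed with about 6 N. I slide it 135 mm along the block's axis, then measure.

```bash
cat > slide.py <<'E'
from h import *
from rig import robot
import json,sys
d=float(sys.argv[1]);n=sys.argv[2]
ax=np.array([.1335,.9911]);s=robot.get_state();p=s["ee_pos"]
robot.move_linear([*(p[:2]+d*ax),.0940],velocity=float(sys.argv[3]))
robot.pause(.2)
q=robot.get_state();print(q["time"],q["ee_pos"],q["opening"],q["force"].round(2),"moved",(q["ee_pos"]-p)[:2]@ax)
i=robot.camera_info("wrist"); im=robot.grab_frame("wrist")
cv2.imwrite(f"pics/{n}.png",im[:,:,::-1]); json.dump({k:np.array(v).tolist() for k,v in i.items()},open(f"pics/{n}.json","w"))
for c in("scene","top"): cv2.imwrite(f"pics/{n}_{c}.png",robot.grab_frame(c)[:,:,::-1])
t=cv2.imread(f"pics/{n}_top.png")[140:270,155:385];cv2.imwrite(f"pics/{n}_topc.png",cv2.resize(t,(800,452),interpolation=cv2.INTER_CUBIC))
t=cv2.imread(f"pics/{n}_scene.png")[120:240,300:500];cv2.imwrite(f"pics/{n}_scenec.png",cv2.resize(t,(800,480),interpolation=cv2.INTER_CUBIC))
E
python3 slide.py .135 w4 .06
```

```text
20.8417 [0.51015962 0.08634571 0.09408174] 0.045035764579379245 [ 0.41 -2.91  4.72] moved 0.13490924944798227
```

View pics/w4.png

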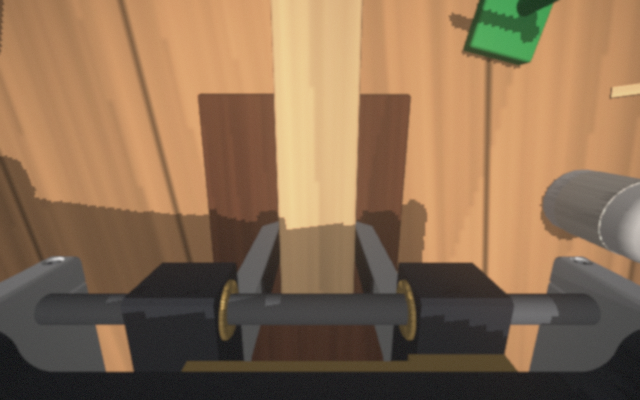

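View pics/w4_topc.png

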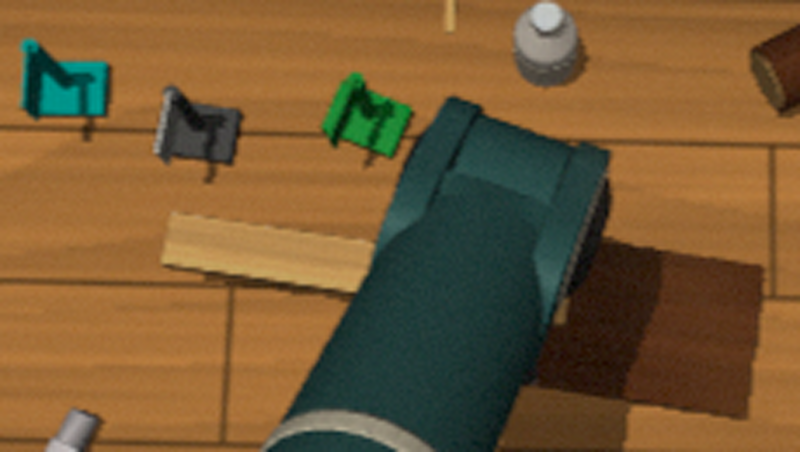

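View pics/w4_scenec.png

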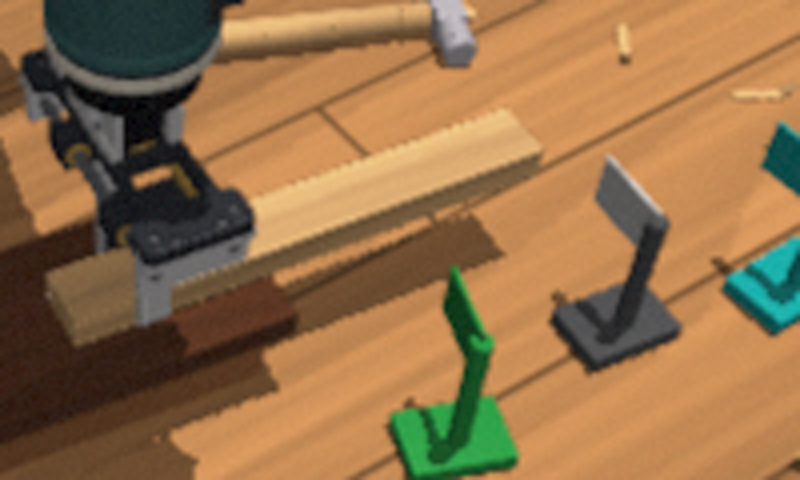

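The plank slid with the grip. I now measure the plank end and blade in the same fixed pictures (scene end corners about (427,147), (435,158); top about (204.7,201), (201.3,216); blade top edge in scene about (452,159.5)-(466,175.5), in top about (203.3,165)-(200,186)).

```bash
cat > m3.py <<'E'
from h import *
from rig import robot
import sys
n=sys.argv[1]; ax=np.array([.1335,.9911]); gm=np.array([.63796,.37678]); base=gm@ax
P=eval(sys.argv[2])
for c in("scene","top"):
    I=robot.camera_info(c); g=cv2.cvtColor(cv2.imread(f"pics/{n}_{c}.png"),cv2.COLOR_BGR2GRAY)
    p=np.array(P[c],np.float32).reshape(-1,1,2); q=p.copy()
    cv2.cornerSubPix(g,q,(2,2),(-1,-1),(3,40,.01)); q=q[:,0]; print(c,q.round(1).tolist())
    e=onz(I,q[:2],.095)[:,:2]; print(" end",e.round(4).tolist(),"minus blade(wrist) mm",((e.mean(0)@ax-base)*1e3).round(2))
    b=onz(I,np.array(P[c][2:]),.12)[:,:2]; print(" blade",b.round(4).tolist(),((b.mean(0)@ax-base)*1e3).round(2))
E
python3 m3.py w4 '{"scene":[(427,147),(435.25,158.25),(452,159.5),(466.2,175.5)],"top":[(204.7,201),(201.3,215.9),(203.3,165.3),(200.1,186)]}'
```

```text
scene [[427.0, 147.0], [434.3999938964844, 157.5], [451.6000061035156, 159.8000030517578], [466.5, 174.0]]
 end [[0.5272, 0.3773], [0.568, 0.3674]] minus blade(wrist) mm -16.46
 blade [[0.6138, 0.3794], [0.6734, 0.3706]] -1.03
top [[204.39999389648438, 200.10000610351562], [201.3000030517578, 215.3000030517578], [202.60000610351562, 165.0], [199.89999389648438, 184.3000030517578]]
 end [[0.5696, 0.3683], [0.5244, 0.3745]] minus blade(wrist) mm -17.49
 blade [[0.6669, 0.3723], [0.6052, 0.3772]] -2.26
```

Relative measures agree: scene 15.4 mm left, top 15.2 mm, and wrist (w2, the clean corners) 15.3 mm. The w3 left corner was a bad snap. I move 15.2 mm.

```bash
python3 slide.py .0153 w5 .03
```

```text
21.85 [0.5123738  0.10181539 0.09409513] 0.044585256482884236 [ 1.12 -1.8   5.78] moved 0.015661511202435262
```

View pics/w5_topc.png

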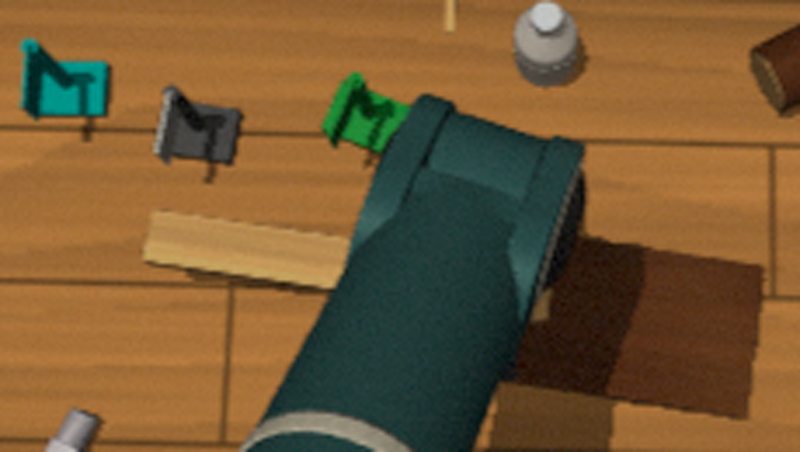

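View pics/w5_scenec.png

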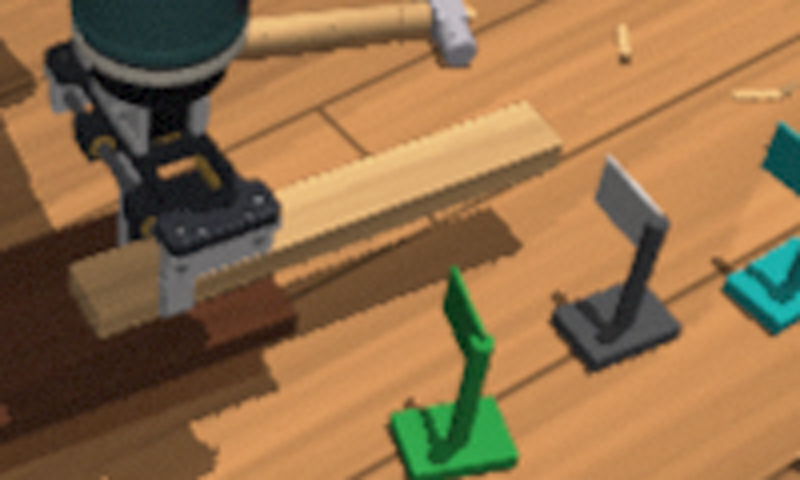

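```bash
cat > m4.py <<'E'
from h import *
from rig import robot
import sys
n=sys.argv[1]
ax=np.array([.1335,.9911]); lat=np.array([.9911,-.1335]); base=np.array([.63796,.37678])@ax
def vals(P): return ((P@ax-base)*1e3)
# end edge of plank: gradient along ax, sampled on plank-top plane lines at several lateral offsets; blade: bright peak on z=.12 plane
for c in("scene","top"):
    I=robot.camera_info(c); im=cv2.imread(f"pics/{n}_{c}.png").astype(np.float32)
    s=np.arange(-.03,.03,.0005); q=robot.get_state()["ee_pos"][:2]; l0=q@lat
    res=[]
    for l in np.arange(-.014,.0141,.002):
        P=np.c_[np.outer(np.ones_like(s)*(l0+l),lat)+np.outer(base+s,ax),np.full(len(s),.095)]
        uv=proj(I,P).astype(np.float32)
        v=cv2.remap(im[:,:,1],uv[:,:1],uv[:,1:],cv2.INTER_LINEAR)[:,0]
        gr=cv2.GaussianBlur(np.gradient(v)[None].astype(np.float32),(0,0),4)[0]; res.append(s[np.argmin(gr)]*1e3)
    r2=[]
    for l in np.arange(-.02,.0151,.005):
        P=np.c_[np.outer(np.ones_like(s)*(np.array([.63796,.37678])@lat+l),lat)+np.outer(base+s,ax),np.full(len(s),.12)]
        uv=proj(I,P).astype(np.float32); v=cv2.remap(im.min(2),uv[:,:1],uv[:,1:],cv2.INTER_LINEAR)[:,0]
        w=np.clip(v-(v.max()-35),0,None)*(np.abs(s)<.012); r2.append((w*s).sum()/w.sum()*1e3)
    print(c,"end",np.round(res,1),np.median(res),"blade",np.round(r2,1),np.median(r2),"=> end-blade",np.median(res)-np.median(r2))
E
python3 m4.py w4; python3 m4.py w5
```

```text
scene end [-15.5 -15.5 -15.5 -16.  -16.5 -15.5 -15.5 -15.5 -15.5 -15.  -14.5 -14.5
 -15.  -15.  -15. ] -15.499999999999986 blade [0.4 0.4 0.7 0.7 0.5 0.5 0.5 0.3] 0.47861552242002703 => end-blade -15.978615522420013
top end [-16.5 -16.5 -16.5 -16.  -15.5 -15.5 -15.5 -16.  -17.  -17.  -16.5 -15.5
 -15.5 -15.5 -16. ] -15.999999999999986 blade [ 0.  -0.6 -0.5 -0.2 -0.8 -0.4 -0.2 -0.7] -0.4754794407584467 => end-blade -15.52452055924154
scene end [0.  0.  0.5 0.  0.  0.5 0.5 1.  1.  1.  1.  1.  0.5 1.  0.5] 0.5000000000000282 blade [0.5 0.3 0.7 0.7 0.5 0.5 0.5 0.3] 0.5187720869211909 => end-blade -0.018772086921162723
top end [ 0.5  0.  -0.5 -0.5 -1.  -1.  -1.5 -1.  -0.5  0.  -1.  -1.  -0.5  0.
  0.5] -0.4999999999999727 blade [ 0.  -0.7 -0.6 -0.1 -0.9 -0.4 -0.1 -0.8] -0.5078742051693278 => end-blade 0.007874205169355109
```

Both cameras put the end level with the blade within about 0.1 mm. The grip is at 44.6 mm and the arm still presses about 5 N down. The glue, log and hammer have not moved in the pictures, so I hand in.

Run:
```python
from rig import robot
s=robot.get_state();print(s["time"],s["opening"],s["force"].round(2))
robot.sign_off()
```

```text
22.0 0.04482897133954233 [ 0.4  -1.66  5.76]
the job is handed in; nothing more can be done
```

The job is handed in at 22.0 s of the 48 s allowed.

- **Buttons:** I pressed the large, medium and small buttons in that order. Each went down about 6 mm to a firm stop with a force change of 13–16 N. The button travel itself can't be read out, so I judged it from fingertip height and force.
- **Plank:** I gripped it about 50 mm from its tail and pressed it lightly onto the block. I then slid it about 151 mm along the block's axis, towards the grey steel gauge; the green and teal ones were look-alikes.
- **Last checks:** The scene and top cameras both put the plank's end level with the blade, differing by under 0.1 mm. Camera calibration is only good to about 2 mm, so the true error could be somewhat larger. The gripper still holds the plank (opening 44.8 mm), with about 6 N upward on the tool, so it is being pressed onto the block.
- **Disagreements:** One corner reading in the third wrist picture was off by a few millimetres, so I discarded it. The last move went 0.4 mm further than commanded.
- **Bystanders:** The glue bottle and hammer look unmoved in the last pictures, as does the part of the log in view. I checked these by eye only.

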